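# Demagnetise the T-slot nuts

### The arm

A 6-joint arm with a two-finger parallel gripper is mounted at the origin on the work surface. World frame = base frame: x ahead of the robot, y to its left, z up, the work surface at z = 0. Lengths are in m, angles in rad, forces in N, time in s.
With the tool pointing down it reaches from about 0.35 to 0.775 m from the base axis. Payload 5.5 kg.
Tool frame: the origin (TCP) lies at the very end of the fingers, on their centre line; the grasp point (between the pads) lies 19 mm behind it; z points along the fingers, y is the line along which they close (so a half turn about z gives the same grasp; the last joint's range is limited). The gripper opens to 85 mm and grips with 20 to 120 N. Pads are 22 mm wide; open, the fingers measure 114 mm over their backs; the gripper's body (76 mm by 85 mm) begins 54 mm behind the grasp point. The pads swing forward as they close: fully open they stand 13 mm farther back than shut.
Start: joints at [1.111, 0.313, 0.046, 1.304, 0, 1.431], TCP at [0.181, 0.546, 0.231] pointing down, gripper open.
Joint ranges: [-2.76, 2.76], [-0.86, 1.69], [-1.03, 1.26], [-2.2, 2.34], [-1.47, 1.5], [-3.14, 3.14]. Speed limits (rad/s): [2.57, 2.57, 3.14, 3.14, 3.14, 3.14].

### API

Orientations are given as a unit quaternion [w, x, y, z].
In Python, from workcell import env gives the robot as it stands. The module is installed in compiled form; this text tells all that it offers.
- The arm moves only by the tool jog_arm, never from a script. Its arguments are lists of equal length, an entry for each row: "gripper": the opening, from 0 (shut) to 1 (fully open); "offset": the shift along the world's x, y, z in cm, a list of three; "twist": the turn about the world's z in degrees. In form: {"gripper": [gripper, ...], "offset": [[dx, dy, dz], ...], "twist": [twist, ...]}. A call has exactly 8 rows; each row is the pose to reach, as a shift and turn from the pose commanded when the call began; what a row does not reach only later rows make up. A row lasts 1/8 s, in which the tool goes at most 62.5 mm and 10.7 degrees, less where a joint would pass 70% of its speed; a pose out of reach is approached as far as the arm can. A call with a gripper value outside its range is refused whole. The fingers move at their own pace and stop on an object; "squeeze" is the grip in N (left out, the last holds). Time passes only in rows, so rows that repeat a pose let the fingers close, or fill a call up. It gives the time, the measured TCP pose, the force, the opening and the grip force at its end, in the units of the state.
- env.get_state(): the state, without advancing time (a new reading comes with each control period).
- env.read_camera(name): name is "side" or "top"; returns a dict with "image" (420x560x3 uint8, red, green, blue), "z_map" (420x560 float32, m along the optical axis (not along the pixel's ray), 0 where there is no reading), "fovy" (degrees; the focal length in pixels is half the picture's height over the tangent of half this angle, whatever the lens; pixels are square), "cx", "cy" (the principal point, pixels), "distortion" ([k1, k2, p1, p2, k3] as OpenCV has them; the pictures are not rectified), "cam_to_world" (4x4, takes a point from camera to world coordinates). Camera axes: x right, y up, looking along -z (the intrinsics and any distortion apply to the point x, -y, -z); pixel columns grow to the right and rows downward; lengths in m; the calibration is good to about 2 mm. A picture is of the moment at which its call begins.
- env.hand_in(): hands the job in; it is judged then, once.
The state is a dict: "clock": time; "joint_pos": joint angles; "qvel": joint speeds; "tau": joint torques, N m; "tcp_pos": TCP position; "orientation": TCP orientation; "wrist_force": force on the tool from outside, world axes, zero at the start; "ft_torque": the same for the moment, N m; "finger_gap": finger opening in m; "grip_force": force on a finger pad.
Only numpy, scipy, OpenCV 4.12 (cv2) and the standard library are available. Lean on these libraries where they do the work, as an engineer would, in place of code of your own. Each camera call takes 0.05 s, during which the arm holds its last target. There are 200 camera calls.

### The job

Run every steel T-slot nut on the bench through the demagnetiser: pull up the sprung selector knob and turn it from the one-dot notch to the two-dot (load) notch so that it snaps in, then turn the bayonet lid free, lift it off and lay it flat on the cork disc. Put all the nuts in the chamber, refit the lid and turn it clockwise fully home under both claws, and only then pull the selector again and let it snap into the three-dot (run) notch. Leave the measuring tools alone.

Things in the scene. Friction and masses are not known exactly. Their poses are not given: they have to be found in the camera images.
- machine: Grey demagnetiser fixed to the bench: plate 180 (x) x 345 (y) x 20 mm; an aluminium drum (the chamber) towards +y, axis at machine (0, 80) mm; a grey block 110 x 120 mm, top 60 mm above the bench, towards -y, with the selector knob on it at machine (0, -90) mm. Two dark steel claws stand outside the drum on its machine +x and -x sides. Origin: on the bench under the plate, z up.
- chamber_floor (a point): Middle of the chamber's flat floor, 20 mm above the bench. The chamber is round, 104 mm inside diameter, 70 mm deep, wall 5 mm. Axes as the machine's.
- chamber_rim (a point): Middle of the chamber's mouth, level with the top of its wall, 90 mm above the bench.
- selector (a joint): Turn of the selector knob about its upright axis, rad, growing clockwise from above. Notches at 0 (one white dot, start), 1.047 (two dots, load), 2.094 (three dots, run), each with 0.07 of play; stops just beyond. A cross pin locks it until it is pulled up 8 mm; let go between notches it rests on the ring, and drops in when turned over a notch. Turns easily once pulled.
- selector_pull (a joint): How far the selector knob is pulled up, m: 0 seated in a notch, about 0.0075 when resting on the ring between notches, 0.016 fully out. The spring pulls it down with 4.5 N when seated, 9.3 N fully out.
- selector_grip (a point): On the selector's axis, 10 mm below the top of its grip, 104 mm above the bench when seated; rises with the pull. The grip is a black upright bar 46 mm long, 14 mm thick, 36 mm tall on a hub of 28 mm diameter. This point's x axis runs along the bar and turns with it; a white line marks its pointer end (-x), which at joint value 0 points to machine -x, at more turns clockwise.
- claw (a point): Underside of the lip of the claw on the drum's machine +x side, 69 mm from the drum's axis (the other claw is opposite). Each lip is 28 mm wide, 64 to 84 mm from the axis, 100 to 107 mm above the bench; its post stands at 77 to 84 mm. An end stop closes each claw on its clockwise side, seen from above; the ears leave and enter on the anticlockwise side.
- lid: Loose aluminium bayonet lid, 250 g: a plug 97 mm wide, 8 mm deep with a tapered foot, above it a flange 115 mm wide, 7 mm thick, with two ears 22 mm wide reaching 73 mm from the axis along lid +x and -x (either ear fits either claw), and a black bar handle on top. Origin: middle of the plug's underside, z up. Seated, its origin is 8 mm below chamber_rim.
- lid_grip (a point): Middle of the lid's handle, 41 mm above the lid's origin, 10 mm below the handle's top. The bar is 60 mm long along lid x, 16 mm thick, 36 mm tall. Axes as the lid's. Home: ears under the claws, against the stops, lid x along machine x either way. Turned 0.5 to 2.6 rad anticlockwise from home (seen from above) it lifts free; it goes back in so, then turns clockwise to the stops.
- lid_rest: Thin cork disc fixed on the bench, 140 mm diameter, 3 mm thick, where the lid is laid. Origin: centre of its underside.
- nut0: Loose steel T-slot nut, 95 g, 40 mm long (its x), foot 22 mm wide (y) and 10 mm thick with a neck 12 mm wide and 8 mm tall on it, 18 mm in all (z). Origin: middle of its length, width and height. Starts foot down on the bench. May be absent.
- nut1: Loose steel T-slot nut, 95 g, 40 mm long (its x), foot 22 mm wide (y) and 10 mm thick with a neck 12 mm wide and 8 mm tall on it, 18 mm in all (z). Origin: middle of its length, width and height. Starts foot down on the bench. May be absent.
- nut2: Loose steel T-slot nut, 95 g, 40 mm long (its x), foot 22 mm wide (y) and 10 mm thick with a neck 12 mm wide and 8 mm tall on it, 18 mm in all (z). Origin: middle of its length, width and height. Starts foot down on the bench. May be absent.
- nut3: Loose steel T-slot nut, 95 g, 40 mm long (its x), foot 22 mm wide (y) and 10 mm thick with a neck 12 mm wide and 8 mm tall on it, 18 mm in all (z). Origin: middle of its length, width and height. Starts foot down on the bench. May be absent.
- gauge_stand: Bystander: comparator stand, dark steel foot 100 x 150 x 50 mm with a column 290 mm tall and a dial gauge. Origin under its foot.
- gauge_case: Bystander: red plastic instrument case 90 x 160 x 35 mm. Origin under its middle.
- micrometer: Bystander: micrometer lying flat, about 70 x 110 x 17 mm. Origin under the middle of its bow.
- caliper: Bystander: steel dial caliper lying flat, 220 mm long along its y. Origin under the middle of its beam.
There are look-alikes about, which are no part of the job. Leave any blue look-alike of the nut2 alone.

How it is judged:
On the way, in this order (a step that is already met when the one before it is completed fails the run):
1. the selector has snapped into the two-dot notch (value of joint selector between 0.917 and 1.177 rad and value of joint selector_pull below 0.003 m), for 0.2 s.
2. the lid lies flat on the cork disc, let go (horizontal distance between lid and lid_rest below 0.04 m and height (world z) of lid below 0.008 m and angle between lid's own z axis and vertical below 0.1 rad and contact force between the fingers and lid below 0.3 N), for 0.2 s.
3. all the nuts lie in the chamber (horizontal distance between each of nut0, nut1, nut2, nut3 and chamber_floor below 0.05 m and z of nut0 in the frame of chamber_floor between 0 and 0.06 m and z of nut1 in the frame of chamber_floor between 0 and 0.06 m and z of nut2 in the frame of chamber_floor between 0 and 0.06 m and z of nut3 in the frame of chamber_floor between 0 and 0.06 m), for 0.2 s.
4. the lid is back on the chamber and turned home under the claws (horizontal distance between lid and chamber_rim below 0.007 m and z of lid in the frame of chamber_rim below -0.004 m and angle between the x axis of lid and the x axis of machine, either way round below 0.2 rad and angle between lid's own z axis and vertical below 0.08 rad), for 0.2 s.
5. the selector has snapped into the three-dot notch (value of joint selector between 1.964 and 2.224 rad and value of joint selector_pull below 0.003 m), for 0.2 s.
At the end, for the whole second after the job is handed in: Selector seated in the three-dot notch (within 0.13 rad, pull under 3 mm); lid let go, at rest and upright in the chamber mouth (centre within 7 mm, origin 4 mm or more below the rim), within 0.2 rad of home; every nut in the chamber (within 50 mm of its axis, 0 to 60 mm above its floor) (all of step 3 and all of step 4 and all of step 5 and linear speed of lid below 0.02 m/s and contact force between the fingers and lid below 0.3 N); the robot touches nothing.
It fails at once if a measuring tool is moved by more than 3 cm (distance of any of gauge_stand, gauge_case, micrometer, caliper from where it was at the start of the episode above 0.03 m).
It fails at once if the selector is turned to run while the lid is off the chamber (value of joint selector above 1.9 rad and value of joint selector_pull below 0.003 m and horizontal distance between lid and chamber_rim above 0.03 m).
Of nut0, nut1, nut2, nut3 only 2 to 4 are there at a start; the rules pass over those that are not, and their reading is None.
At some moment in a run one of nut0, nut1, nut2, nut3 may be knocked a few centimetres aside while the robot is not near it.
Once in a run the grip may slacken for a moment while it holds something.
It also fails if it takes over 210 s, if anything falls off the work surface, if the arm or the gripper's body presses on something with over 40 N, if the wrist force passes 120 N, or if a joint passes its speed limit or range.

## Working session

There is one attempt and no reset: what is moved stays moved. The work goes in short steps, Python scripts to look and compute and a tool call to move; the robot and the scene stay as the last step left them, time stands still between calls to the robot, and variables do not carry over. Pictures are saved under pics/ and viewed, at most 14 in all, crops included, and the job is handed in when it is done.

Besides the shell and the picture viewer there is one more tool, called after "Call:" as name(argument=value, ...), one argument or row to a line, values as JSON. jog_arm: Moves the arm, as the interface text tells. Its arguments: {"type":"object","properties":{"gripper":{"type":"array"},"offset":{"type":"array"},"twist":{"type":"array"},"squeeze":{"type":"number"}},"required":["gripper","offset","twist"]}

```bash
mkdir -p pics; cat > h.py <<'E'
import numpy as np, cv2
from workcell import env
def cam(n):
    return env.read_camera(n)
def K(c):
    h=c["image"].shape[0]; f=h/2/np.tan(np.radians(c["fovy"])/2)
    return np.array([[f,0,c["cx"]],[0,f,c["cy"]],[0,0,1]]), np.array(c["distortion"],float)
def ray(c,uv):
    k,d=K(c); p=cv2.undistortPoints(np.array(uv,float).reshape(-1,1,2),k,d).reshape(-1,2)
    T=np.array(c["cam_to_world"]); r=np.c_[p[:,0],-p[:,1],-np.ones(len(p))]@T[:3,:3].T
    return T[:3,3],r
def onplane(c,uv,z):
    o,r=ray(c,uv); return o+r*((z-o[2])/r[:,2])[:,None]
def cloud(c):
    h,w=c["z_map"].shape; v,u=np.mgrid[:h,:w]
    o,r=ray(c,np.c_[u.ravel(),v.ravel()]); P=(o+r*c["z_map"].reshape(-1,1)).reshape(h,w,3)
    P[c["z_map"]==0]=np.nan; return P
def proj(c,P):
    k,d=K(c);T=np.linalg.inv(np.array(c["cam_to_world"])); q=np.atleast_2d(P)@T[:3,:3].T+T[:3,3]
    q=q*[1,-1,-1]; return cv2.projectPoints(q,np.zeros(3),np.zeros(3),k,d)[0].reshape(-1,2)
def save(c,name,box=None,s=1):
    im=c["image"][:,:,::-1]
    if box: im=im[box[1]:box[3],box[0]:box[2]]
    cv2.imwrite("pics/"+name,cv2.resize(im,None,fx=s,fy=s,interpolation=cv2.INTER_CUBIC))
E
python3 - <<'E'
from h import *
for n in("top","side"):
    c=cam(n); save(c,n+"0.png",s=1.4); print(n,c["fovy"],c["distortion"],np.round(c["cam_to_world"],3).tolist())
s=env.get_state();print(s["tcp_pos"],s["orientation"],s["finger_gap"],s["clock"])
E
```

```text
top 52.74657180015313 [-0.04552791  0.          0.          0.          0.        ] [[-0.001, 0.982, -0.19, 0.416], [-1.0, 0.004, 0.025, -0.013], [0.026, 0.19, 0.981, 1.047], [0.0, 0.0, 0.0, 1.0]]
side 46.5873048409814 [-0.11127902  0.          0.          0.          0.        ] [[0.726, 0.384, -0.571, -0.069], [-0.688, 0.378, -0.62, -0.712], [-0.022, 0.842, 0.538, 0.71], [0.0, 0.0, 0.0, 1.0]]
[0.18055334 0.54542099 0.23049389] [-2.45603976e-04  1.59211797e-01  9.87244093e-01 -8.03054423e-04] 0.08548147681876933 0.1
```

View pics/top0.png

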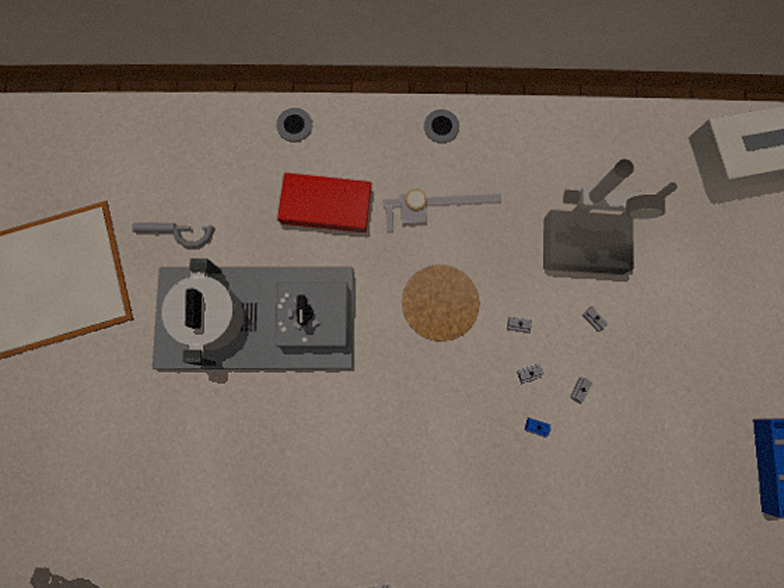

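View pics/side0.png

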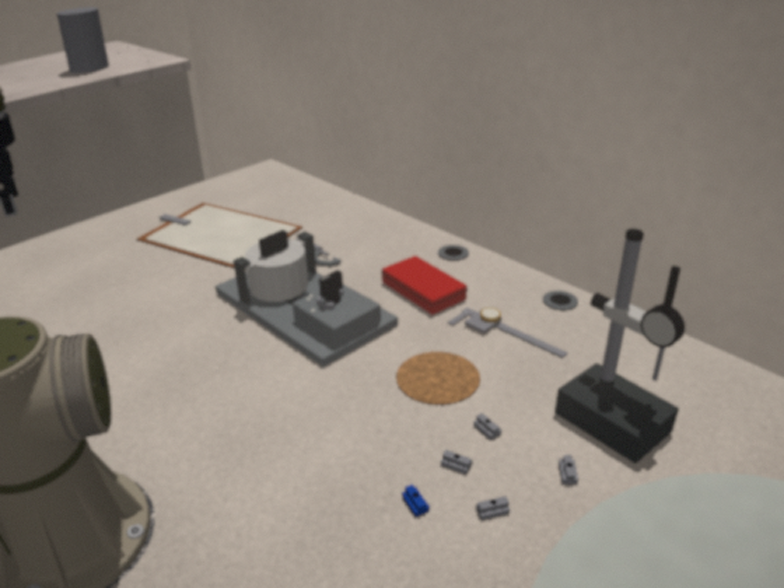

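The top view shows the machine with its drum at (200,312) and knob at (303,312), and the cork at (440,303). Four grey nuts lie at (519,324), (530,373), (581,389) and (595,318), with the blue look-alike at (538,427).

```bash
cat > m.py <<'E'
from h import *
def rect(P,m):
    q=P[m][:,:2]; (cx,cy),(w,h),a=cv2.minAreaRect((q*1000).astype(np.float32))
    if w<h: a+=90
    return np.round([cx/1000,cy/1000],4),np.round([w,h],1),round((a+90)%180-90,1)
def nuts(c,P):
    im=c["image"].astype(int); hsv=cv2.cvtColor(c["image"],cv2.COLOR_RGB2HSV)
    z=P[...,2]; m=((z>0.005)&(z<0.03)&(P[...,0]>0.2)&(P[...,0]<0.62)&(abs(P[...,1])<0.6)).astype(np.uint8)
    n,l,st,ce=cv2.connectedComponentsWithStats(m)
    for i in range(1,n):
        if 25<st[i,4]<1200:
            print("blob",st[i,4],rect(P,l==i),"rgb",im[l==i].mean(0).round(),"z",np.round(np.nanmax(z[l==i]),3),"px",ce[i].round())
E
python3 - <<'E'
from m import *
c=cam("top");P=cloud(c);z=P[...,2]
nuts(c,P)
h=cv2.cvtColor(c["image"],cv2.COLOR_RGB2HSV)
def big(m):
    n,l,st,ce=cv2.connectedComponentsWithStats(m.astype(np.uint8)); i=1+np.argmax(st[1:,4]); return l==i
box=(P[...,1]>0)&(P[...,1]<0.45)&(P[...,0]>.25)&(P[...,0]<.55)
for n,a,b in(("plate",.012,.028),("block",.05,.07),("flange",.09,.1035),("lidhandle",.12,.14),("knob",.095,.12)):
    m=box&(z>a)&(z<b)
    if n=="knob": m&=(P[...,1]<.22)
    if m.sum()>20: 
        m=big(m);print(n,m.sum(),rect(P,m),np.nanmean(z[m]).round(4), P[m].mean(0).round(4))
m=big((h[...,0]>5)&(h[...,0]<22)&(h[...,1]>110)&(abs(P[...,1])<.2)&(P[...,0]<.55)&(P[...,0]>.25))
v,u=np.nonzero(m);(x,y),r=cv2.minEnclosingCircle(np.c_[u,v].astype(np.float32));print("cork",onplane(c,[[x,y]],.003),r)
save(c,"mach.png",(100,175,265,275),4.8)
E
```

```text
blob 142 (array([ 0.5599, -0.3884]), array([39.4, 22.9]), 44.3) rgb [89. 85. 85.] z 0.022 px [425. 227.]
blob 152 (array([ 0.5487, -0.2504]), array([40.8, 22. ]), 81.1) rgb [93. 88. 88.] z 0.022 px [371. 231.]
blob 155 (array([ 0.4619, -0.2663]), array([21.4, 40.6]), -72.2) rgb [94. 89. 90.] z 0.023 px [378. 266.]
blob 147 (array([ 0.4331, -0.3557]), array([20.8, 39.9]), -29.7) rgb [89. 85. 86.] z 0.022 px [415. 278.]
blob 164 (array([ 0.3697, -0.2761]), array([41.3, 22.1]), 71.6) rgb [ 20.  48. 102.] z 0.022 px [384. 305.]
plate 2823 (array([0.5091, 0.2169]), array([ 80.4, 345. ]), -89.8) 0.0202 [0.4979 0.2168 0.0202]
block 934 (array([0.5268, 0.1122]), array([ 44.5, 120.2]), -89.6) 0.06 [0.5257 0.1107 0.06  ]
flange 802 (array([0.5182, 0.2896]), array([ 63.4, 110.8]), -89.9) 0.0972 [0.5264 0.2887 0.0972]
lidhandle 91 (array([0.5392, 0.2894]), array([20.9, 15.8]), 3.5) 0.1315 [0.5391 0.2888 0.1315]
knob 46 (array([0.5435, 0.1203]), array([13., 13.]), 1.1) 0.1109 [0.5425 0.1199 0.1109]
cork [[ 0.54938583 -0.11142055  0.003     ]] 22.500099182128906
```

View pics/mach.png

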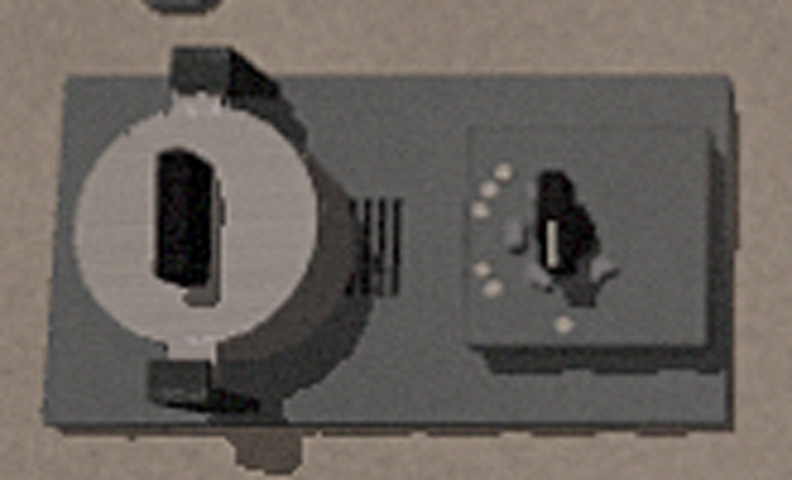

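```bash
python3 - <<'E'
from m import *
c=cam("top");P=cloud(c);z=P[...,2]
h=cv2.cvtColor(c["image"],cv2.COLOR_RGB2HSV)
def big(m):
    n,l,st,ce=cv2.connectedComponentsWithStats(m.astype(np.uint8)); i=1+np.argmax(st[1:,4]); return l==i
box=(P[...,1]>0)&(P[...,1]<0.45)&(P[...,0]>.25)&(P[...,0]<.7)
for n,a,b in(("plate",.012,.028),("block",.05,.07),("flange",.09,.1035),("lidhandle",.12,.14),("knob",.098,.12)):
    m=box&(z>a)&(z<b)
    if n=="knob": m&=(P[...,1]<.22)
    m=big(m);print(n,m.sum(),rect(P,m),np.nanmean(z[m]).round(4), P[m].mean(0).round(4))
v,u=np.nonzero((h[...,0]>5)&(h[...,0]<22)&(h[...,1]>110)&(abs(P[...,1]+.11)<.1)&(P[...,0]<.65)&(P[...,0]>.25))
(x,y),r=cv2.minEnclosingCircle(np.c_[u,v].astype(np.float32));print("cork",onplane(c,[[x,y]],.003),r)
R=env.get_state();print(R["orientation"],R["tcp_pos"])
E
```

```text
plate 5200 (array([0.5594, 0.2167]), array([180.9, 344.2]), -89.7) 0.0203 [0.5515 0.2149 0.0203]
block 2140 (array([0.5592, 0.1124]), array([109.3, 120.2]), -89.6) 0.0601 [0.5581 0.1098 0.0601]
flange 1839 (array([0.5601, 0.2857]), array([120.2, 123.7]), -48.1) 0.0973 [0.5585 0.2881 0.0973]
lidhandle 241 (array([0.5579, 0.2907]), array([58.8, 16.7]), 2.6) 0.1317 [0.5579 0.2898 0.1317]
knob 144 (array([0.5598, 0.1215]), array([46.2, 14.2]), 5.3) 0.1121 [0.5591 0.1208 0.1121]
cork [[ 0.58668898 -0.11161656  0.003     ]] 27.39643669128418
[-1.64196105e-04  1.59228607e-01  9.87241589e-01 -5.18988962e-04] [0.18065645 0.5455851  0.23074634]
```

Call:
jog_arm(
  gripper=[0.7,0.7,0.7,0.7,0.7,0.7,0.7,0.7],
  offset=[
    [37.8,-42.5,-5],
    [37.8,-42.5,-5],
    [37.8,-42.5,-5],
    [37.8,-42.5,-5],
    [37.8,-42.5,-5],
    [37.8,-42.5,-5],
    [37.8,-42.5,-5],
    [37.8,-42.5,-5],
  ],
  twist=[21,21,21,21,21,21,21,21],
)

```text
clock: 1.2
tcp_pos: [0.5068, 0.179, 0.1882]
orientation: [0.0, -0.023, 1.0, 0.0]
wrist_force: [0.9, 1.0, 0.3]
finger_gap: 0.0597
grip_force: 0.0
```

Call:
jog_arm(
  gripper=[0.7,0.7,0.7,0.7,0.7,0.7,0.7,0.7],
  offset=[
    [4,-4.5,0],
    [4,-4.5,0],
    [4,-4.5,0],
    [4,-4.5,0],
    [4,-4.5,0],
    [4,-4.5,0],
    [4,-4.5,0],
    [4,-4.5,0],
  ],
  twist=[1,1,1,1,1,1,1,1],
)

```text
clock: 2.2
tcp_pos: [0.5456, 0.1359, 0.1884]
orientation: [0.0, -0.032, 0.999, 0.0]
wrist_force: [-0.5, 0.3, -0.6]
finger_gap: 0.0596
grip_force: 0.0
```

Call:
jog_arm(
  gripper=[0.7,0.7,0.7,0.7,0.7,0.7,0.7,0.7],
  offset=[
    [1.3,-1.5,0],
    [1.3,-1.5,0],
    [1.3,-1.5,0],
    [1.3,-1.5,-4],
    [1.3,-1.5,-6],
    [1.3,-1.5,-6],
    [1.3,-1.5,-6],
    [1.3,-1.5,-6],
  ],
  twist=[0,0,0,0,0,0,0,0],
)

```text
clock: 3.2
tcp_pos: [0.5596, 0.1209, 0.1297]
orientation: [0.001, -0.032, 0.999, 0.0]
wrist_force: [-0.6, -0.0, 0.4]
finger_gap: 0.0598
grip_force: 0.0
```

```bash
python3 - <<'E'
from h import *
c=cam("side"); print(env.get_state()["tcp_pos"],proj(c,[[.5595,.121,.114]]),proj(c,[env.get_state()["tcp_pos"]])); save(c,"s1.png",(150,150,300,260),5)
E
```

```text
[0.55949308 0.12086086 0.12961139] [[235.47172387 196.0845425 ]] [[235.07411682 190.55632641]]
```

View pics/s1.png

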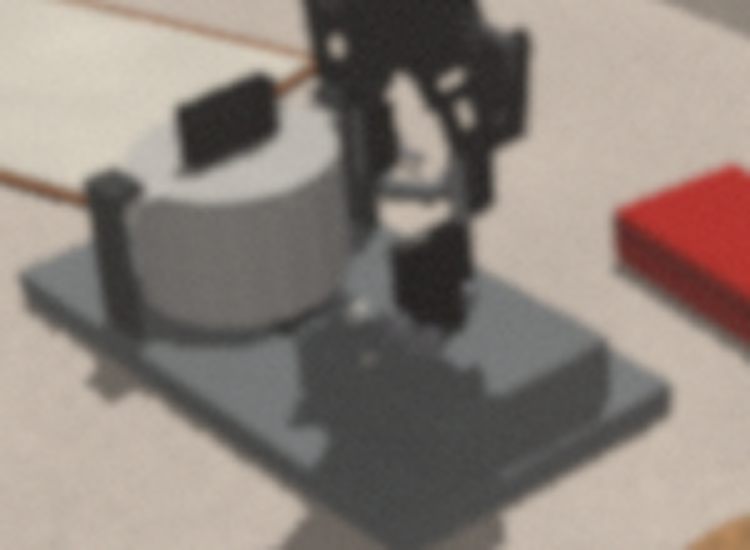

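The fingers straddle the knob, whose top is at crop (432,232), matching the prediction. I'll descend and grip.

Call:
jog_arm(
  gripper=[0.7,0.7,0.7,0,0,0,0,0],
  offset=[
    [0,0,-4.5],
    [0,0,-4.5],
    [0,0,-4.5],
    [0,0,-4.5],
    [0,0,-4.5],
    [0,0,-4.5],
    [0,0,-4.5],
    [0,0,-4.5],
  ],
  twist=[0,0,0,0,0,0,0,0],
  squeeze=60,
)

```text
clock: 4.25
tcp_pos: [0.5594, 0.1203, 0.0845]
orientation: [0.001, -0.032, 0.999, -0.0]
wrist_force: [-1.5, -2.8, 5.8]
finger_gap: 0.0134
grip_force: 58.8
```

Call:
jog_arm(
  gripper=[0,0,0,0,0,0,0,0],
  offset=[
    [0,0,0.3],
    [0,0,0.6],
    [0,0,1.0],
    [0,0,1.2],
    [0,0,1.2],
    [0,0,1.2],
    [0,0,1.2],
    [0,0,1.2],
  ],
  twist=[0,0,0,0,0,0,0,0],
)

```text
clock: 5.25
tcp_pos: [0.5592, 0.1203, 0.0945]
orientation: [0.0, -0.032, 0.999, -0.0]
wrist_force: [4.7, -3.1, -7.8]
finger_gap: 0.0129
grip_force: 58.4
```

Call:
jog_arm(
  gripper=[0,0,0,0,0,0,0,0],
  offset=[
    [0,0,0],
    [0,0,0],
    [0,0,0],
    [0,0,0],
    [0,0,0],
    [0,0,0],
    [0,0,0],
    [0,0,0],
  ],
  twist=[-8,-17,-26,-35,-44,-53,-63,-63],
)

```text
clock: 6.25
tcp_pos: [0.5597, 0.1209, 0.0947]
orientation: [0.0, 0.495, 0.869, 0.0]
wrist_force: [5.3, -1.3, -7.5]
finger_gap: 0.0132
grip_force: 58.5
```

Call:
jog_arm(
  gripper=[0,0,0,0,0,0,0,0],
  offset=[
    [0,0,-0.3],
    [0,0,-0.6],
    [0,0,-0.9],
    [0,0,-1.2],
    [0,0,-1.2],
    [0,0,-1.2],
    [0,0,-1.2],
    [0,0,-1.2],
  ],
  twist=[0,0,0,0,0,0,0,0],
)

```text
clock: 7.25
tcp_pos: [0.5598, 0.1209, 0.0845]
orientation: [0.001, 0.495, 0.869, 0.001]
wrist_force: [2.7, -1.0, 5.8]
finger_gap: 0.0131
grip_force: 60.5
```

Call:
jog_arm(
  gripper=[0.6,0.6,0.6,0.6,0.6,0.6,0.6,0.6],
  offset=[
    [0,0,0],
    [0,0,0],
    [0,0,0],
    [0,0,6],
    [0,0,11],
    [0,2,11],
    [0,8,11],
    [0,14,11],
  ],
  twist=[0,0,0,0,10,20,30,40],
)

```text
clock: 8.25
tcp_pos: [0.5586, 0.2617, 0.1934]
orientation: [-0.0, 0.166, 0.986, 0.0]
wrist_force: [0.6, -0.5, 0.8]
finger_gap: 0.0515
grip_force: 0.0
```

```bash
python3 - <<'E'
from m import *
c=cam("top");P=cloud(c);z=P[...,2]
m=(z>.098)&(z<.12)&(abs(P[...,1]-.121)<.045)&(abs(P[...,0]-.56)<.045)
print(m.sum(),rect(P,m),np.nanmax(z[m]))
save(c,"t2.png",(100,175,265,275),4.8)
E
```

```text
151 (array([0.5596, 0.1215]), array([14.1, 45.4]), -60.6) 0.11806092227493525
```

Call:
jog_arm(
  gripper=[0.6,0.6,0.6,0.6,0.6,0.6,0.6,0.6],
  offset=[
    [0,2.8,0],
    [0,2.8,0],
    [0,2.8,0],
    [0,2.8,0],
    [0,2.8,0],
    [0,2.8,0],
    [0,2.8,0],
    [0,2.8,0],
  ],
  twist=[10,20,22,22,22,22,22,22],
)

```text
clock: 9.3
tcp_pos: [0.5587, 0.2887, 0.1934]
orientation: [0.0, -0.023, 1.0, 0.0]
wrist_force: [0.1, 0.5, -0.8]
finger_gap: 0.0508
grip_force: 0.0
```

```bash
python3 - <<'E'
from m import *
c=cam("top");P=cloud(c);z=P[...,2]
m=(z>.098)&(z<.125)&(abs(P[...,1]-.121)<.045)&(abs(P[...,0]-.56)<.045)
print(m.sum(),rect(P,m),np.nanmedian(z[m]))
s=env.get_state();print(s["tcp_pos"])
c=cam("side");P=cloud(c);z=P[...,2]
m=(z>.122)&(z<.139)&(abs(P[...,1]-.29)<.045)&(abs(P[...,0]-.56)<.045)
print("lid side",m.sum(),rect(P,m),proj(c,[[.558,.29,.133]]));save(c,"s2.png",(150,150,300,260),5)
E
```

```text
151 (array([0.5599, 0.1217]), array([14.6, 45.3]), -59.4) 0.11360187441189062
[0.55868481 0.2887076  0.19340361]
lid side 129 (array([0.5574, 0.2864]), array([58.5, 21.9]), 0.6) [[194.35346885 167.86318816]]
```

View pics/s2.png

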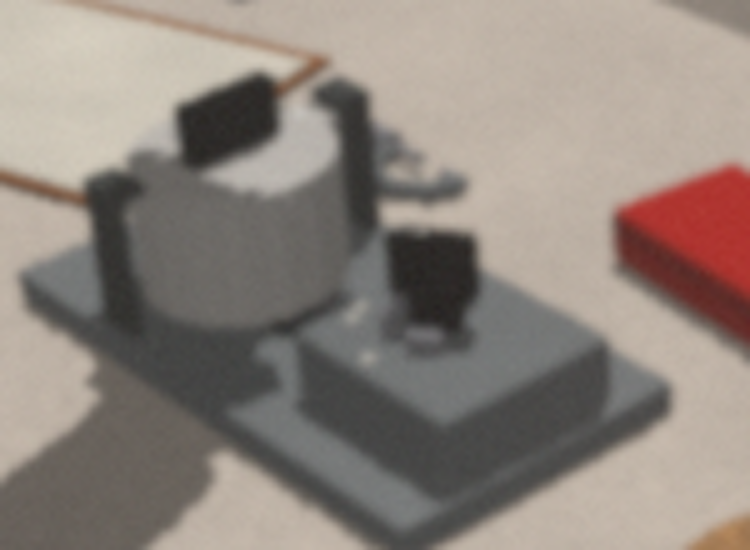

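The knob is seated in the two-dot position with its top at 0.1136 m. The lid handle at crop (225,95) matches the prediction, so I'll descend on it.

Call:
jog_arm(
  gripper=[0.6,0.6,0.6,0.6,0,0,0,0],
  offset=[
    [0,0.1,-4],
    [0,0.1,-8.9],
    [0,0.1,-8.9],
    [0,0.1,-8.9],
    [0,0.1,-8.9],
    [0,0.1,-8.9],
    [0,0.1,-8.9],
    [0,0.1,-8.9],
  ],
  twist=[0,0,0,0,0,0,0,0],
  squeeze=80,
)

```text
clock: 10.4
tcp_pos: [0.56, 0.2902, 0.1066]
orientation: [0.002, -0.023, 1.0, 0.001]
wrist_force: [-0.3, -0.4, 6.1]
finger_gap: 0.0141
grip_force: 81.1
```

Call:
jog_arm(
  gripper=[0,0,0,0,0,0,0,0],
  offset=[
    [0,0,0],
    [0,0,0],
    [0,0,0],
    [0,0,0],
    [0,0,0],
    [0,0,0],
    [0,0,0],
    [0,0,0],
  ],
  twist=[8,16,24,32,40,48,55,55],
)

```text
clock: 11.4
tcp_pos: [0.56, 0.2903, 0.1066]
orientation: [0.002, -0.483, 0.876, -0.0]
wrist_force: [1.0, -0.5, 6.1]
finger_gap: 0.0144
grip_force: 81.0
```

Call:
jog_arm(
  gripper=[0,0,0,0,0,0,0,0],
  offset=[
    [0,0,0.7],
    [0,0,1.5],
    [0,0,3],
    [0,0,6],
    [0,0,9],
    [0,0,9],
    [0,0,9],
    [0,0,9],
  ],
  twist=[0,0,0,0,0,0,0,0],
)

```text
clock: 12.4
tcp_pos: [0.5578, 0.2894, 0.1926]
orientation: [-0.001, -0.482, 0.876, 0.0]
wrist_force: [0.1, -0.9, -2.9]
finger_gap: 0.0145
grip_force: 79.7
```

```bash
python3 - <<'E'
from m import *
c=cam("side"); save(c,"s3.png",(130,80,330,260),3.3)
E
```

```text
(no output)
```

View pics/s3.png

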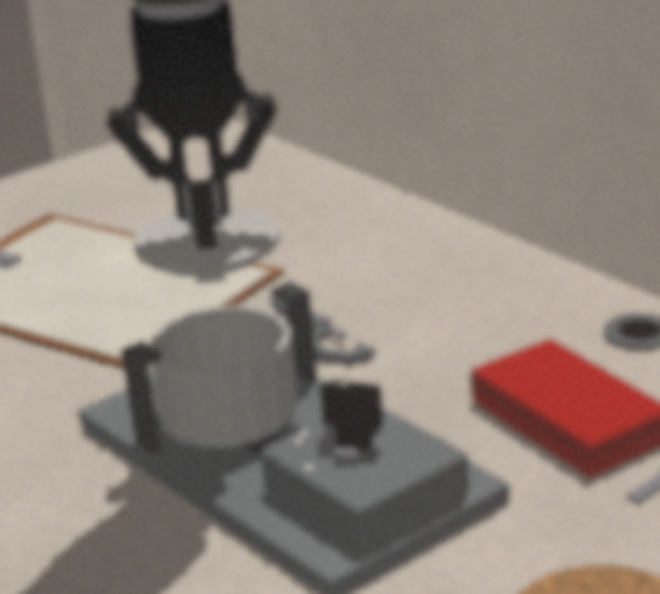

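The lid is held and free of the drum, at crop (205,240). I'll carry it to the cork.

Call:
jog_arm(
  gripper=[0,0,0,0,0,0,0,0],
  offset=[
    [0.3,-3,1],
    [0.6,-8,1],
    [0.9,-13,1],
    [1.3,-18,1],
    [1.7,-23,1],
    [2.1,-28,1],
    [2.4,-33,1],
    [2.6,-37,1],
  ],
  twist=[0,0,0,0,0,0,0,0],
)

```text
clock: 13.45
tcp_pos: [0.5842, -0.0822, 0.2034]
orientation: [-0.001, -0.482, 0.876, 0.001]
wrist_force: [1.2, 0.3, -2.6]
finger_gap: 0.0145
grip_force: 79.6
```

Call:
jog_arm(
  gripper=[0,0,0,0,0,0,0,0],
  offset=[
    [0.2,-3,0],
    [0.2,-3,-3],
    [0.2,-3,-7],
    [0.2,-3,-11],
    [0.2,-3,-14],
    [0.2,-3,-14],
    [0.2,-3,-14],
    [0.2,-3,-14],
  ],
  twist=[0,0,0,0,0,0,0,0],
)

```text
clock: 14.45
tcp_pos: [0.588, -0.1107, 0.0661]
orientation: [0.001, -0.482, 0.876, -0.001]
wrist_force: [-0.1, -0.7, -2.2]
finger_gap: 0.015
grip_force: 79.5
```

Call:
jog_arm(
  gripper=[0,0,0,0,0,0,0,0],
  offset=[
    [0,0,-1],
    [0,0,-2],
    [0,0,-3],
    [0,0,-3.4],
    [0,0,-3.6],
    [0,0,-3.8],
    [0,0,-3.8],
    [0,0,-3.8],
  ],
  twist=[0,0,0,0,0,0,0,0],
)

```text
clock: 15.45
tcp_pos: [0.5865, -0.1103, 0.0276]
orientation: [0.0, -0.482, 0.876, -0.0]
wrist_force: [-3.8, 0.9, 5.8]
finger_gap: 0.0146
grip_force: 80.8
```

Call:
jog_arm(
  gripper=[0.55,0.55,0.55,0.55,0.55,0.55,0.55,0.55],
  offset=[
    [0,0,0],
    [0,0,0],
    [0,0,0.2],
    [0,0,5],
    [0,-1,9],
    [-1,-5,9],
    [-2,-10,9],
    [-3.8,-14,8],
  ],
  twist=[0,0,0,0,5,12,18,23],
)

```text
clock: 16.45
tcp_pos: [0.5497, -0.2525, 0.1075]
orientation: [0.0, -0.649, 0.761, -0.002]
wrist_force: [0.8, -0.5, -0.4]
finger_gap: 0.047
grip_force: 0.0
```

```bash
python3 - <<'E'
from m import *
c=cam("top");P=cloud(c);z=P[...,2]
nuts(c,P)
m=(z>.02)&(z<.035)&(abs(P[...,1]+.11)<.09)&(abs(P[...,0]-.587)<.09)
print("flange",rect(P,m),np.nanmedian(z[m]))
m=(z>.04)&(z<.07)&(abs(P[...,1]+.11)<.09)&(abs(P[...,0]-.587)<.09)
print("handle",m.sum(),rect(P,m),np.nanmedian(z[m]))
d=np.hypot(P[...,0]-.56,P[...,1]+.388); m=(z>.04)&(d<.16)&(P[...,1]<-.33)
for a in(.04,.08,.15,.25):
    k=m&(z>a)
    if k.any(): print(a,P[k].min(0).round(3),P[k].max(0).round(3),d[k].min())
s=env.get_state();print(s["tcp_pos"])
E
```

```text
blob 1185 (array([0.5636, 0.3007]), array([89.1, 95.3]), -63.2) rgb [80. 79. 77.] z 0.03 px [146. 224.]
blob 138 (array([ 0.5491, -0.2497]), array([39.3, 21.7]), 81.0) rgb [91. 86. 86.] z 0.022 px [370. 231.]
flange (array([ 0.5866, -0.1084]), array([110.2, 113. ]), -73.9) 0.020908531901173144
handle 185 (array([ 0.5859, -0.109 ]), array([59.4, 16.8]), 57.4) 0.053361145800115084
0.04 [ 0.659 -0.42   0.045] [ 0.719 -0.33   0.281] 0.1145726109442273
0.08 [ 0.7   -0.42   0.161] [ 0.717 -0.337  0.281] 0.14190366402137253
0.15 [ 0.7   -0.42   0.161] [ 0.717 -0.337  0.281] 0.14190366402137253
0.25 [ 0.7   -0.42   0.255] [ 0.713 -0.406  0.281] 0.14190366402137253
[ 0.54639118 -0.25642471  0.10535552]
```

Call:
jog_arm(
  gripper=[0.5,0.5,0.5,0.5,0.5,0.5,0.5,0.5],
  offset=[
    [0,0,-2],
    [0,0,-4],
    [0,0,-4],
    [0,0,-4],
    [0,0,-4],
    [0,0,-4],
    [0,0,-4],
    [0,0,-4],
  ],
  twist=[0,0,0,0,0,0,0,0],
)

```text
clock: 17.5
tcp_pos: [0.5487, -0.2502, 0.0665]
orientation: [0.0, -0.647, 0.762, -0.0]
wrist_force: [0.1, -0.2, 0.1]
finger_gap: 0.0423
grip_force: 0.0
```

Call:
jog_arm(
  gripper=[0.5,0.5,0.5,0.5,0,0,0,0],
  offset=[
    [0,0,-4],
    [0,0,-6.2],
    [0,0,-6.2],
    [0,0,-6.2],
    [0,0,-6.2],
    [0,0,-6.2],
    [0,0,-6.2],
    [0,0,-6.2],
  ],
  twist=[0,0,0,0,0,0,0,0],
)

```text
clock: 18.5
tcp_pos: [0.5497, -0.2509, 0.0061]
orientation: [0.0, -0.647, 0.762, -0.001]
wrist_force: [-1.0, 0.2, 6.1]
finger_gap: 0.019
grip_force: 78.2
```

Call:
jog_arm(
  gripper=[0,0,0,0,0,0,0,0],
  offset=[
    [0,0,2],
    [0,0,5],
    [0,0,10],
    [0,0,15],
    [0,0,17],
    [0,3,17],
    [0,8,17],
    [0,13,17],
  ],
  twist=[0,0,0,0,0,0,0,0],
)

```text
clock: 19.5
tcp_pos: [0.5486, -0.1193, 0.1748]
orientation: [0.0, -0.647, 0.763, -0.0]
wrist_force: [0.9, 0.3, -0.9]
finger_gap: 0.0183
grip_force: 78.5
```

Call:
jog_arm(
  gripper=[0,0,0,0,0,0,0,0],
  offset=[
    [0,5,0],
    [0,10,0],
    [0,15,0],
    [0,20,0],
    [0,25,0],
    [0,30,0],
    [0,35,0],
    [0,38.5,0],
  ],
  twist=[0,0,0,0,0,0,0,0],
)

```text
clock: 20.5
tcp_pos: [0.5483, 0.267, 0.1747]
orientation: [0.0, -0.648, 0.762, -0.0]
wrist_force: [1.0, -1.0, -0.3]
finger_gap: 0.0182
grip_force: 78.5
```

Call:
jog_arm(
  gripper=[0,0,0,0,0,0,0.4,0.4],
  offset=[
    [0,2.4,0],
    [0,2.4,-2],
    [0,2.4,-7],
    [0,2.4,-12],
    [0,2.4,-12],
    [0,2.4,-12],
    [0,2.4,-12],
    [0,2.4,-12],
  ],
  twist=[0,0,0,0,0,0,0,0],
)

```text
clock: 21.5
tcp_pos: [0.5502, 0.2893, 0.0567]
orientation: [0.002, -0.647, 0.762, -0.001]
wrist_force: [-0.4, -0.2, 0.3]
finger_gap: 0.0341
grip_force: 0.0
```

Call:
jog_arm(
  gripper=[0.5,0.5,0.5,0.5,0.5,0.5,0.5,0.5],
  offset=[
    [0,0,5],
    [0,0,10.5],
    [0,-1,12],
    [0,-6,12],
    [-1,-11,12],
    [-2,-16,12],
    [-3,-21,12],
    [-4,-26,12],
  ],
  twist=[0,0,0,0,5,10,15,20],
)

```text
clock: 22.5
tcp_pos: [0.508, 0.027, 0.1746]
orientation: [-0.0, 0.771, -0.637, 0.0]
wrist_force: [0.1, -0.7, 0.2]
finger_gap: 0.0427
grip_force: 0.0
```

```bash
python3 - <<'E'
from m import *
c=cam("top");P=cloud(c)
nuts(c,P)
E
```

```text
blob 1061 (array([0.5633, 0.3008]), array([92.1, 92.8]), -70.9) rgb [77. 75. 74.] z 0.03 px [145. 223.]
blob 141 (array([ 0.5246, -0.3902]), array([39.3, 23.6]), 38.5) rgb [90. 85. 86.] z 0.022 px [426. 241.]
blob 156 (array([ 0.4618, -0.2662]), array([22.2, 40.9]), -71.0) rgb [97. 92. 93.] z 0.022 px [378. 266.]
blob 142 (array([ 0.4332, -0.3555]), array([21.3, 40.6]), -28.1) rgb [93. 89. 90.] z 0.021 px [415. 278.]
blob 166 (array([ 0.3695, -0.2764]), array([41.4, 21.9]), 71.5) rgb [ 20.  50. 106.] z 0.022 px [384. 305.]
```

Call:
jog_arm(
  gripper=[0.5,0.5,0.5,0.5,0.5,0.5,0.5,0.5],
  offset=[
    [-1,-5,0],
    [-2,-11,0],
    [-3,-17,-1],
    [-4,-22,-3],
    [-4.7,-27,-6],
    [-4.7,-29.6,-10],
    [-4.7,-29.6,-11.4],
    [-4.7,-29.6,-11.4],
  ],
  twist=[2,4,6,7.5,7.5,7.5,7.5,7.5],
)

```text
clock: 23.55
tcp_pos: [0.4606, -0.266, 0.0595]
orientation: [-0.0, 0.81, -0.587, -0.002]
wrist_force: [0.4, -0.2, -0.1]
finger_gap: 0.0425
grip_force: 0.0
```

Call:
jog_arm(
  gripper=[0.5,0.5,0.5,0.5,0,0,0,0],
  offset=[
    [0,0,-3],
    [0,0,-5.7],
    [0,0,-5.7],
    [0,0,-5.7],
    [0,0,-5.7],
    [0,0,-5.7],
    [0,0,-5.7],
    [0,0,-5.7],
  ],
  twist=[0,0,0,0,0,0,0,0],
)

```text
clock: 24.55
tcp_pos: [0.4628, -0.2678, 0.0054]
orientation: [-0.0, 0.81, -0.586, 0.001]
wrist_force: [-0.4, 1.8, 8.0]
finger_gap: 0.0188
grip_force: 78.1
```

Call:
jog_arm(
  gripper=[0,0,0,0,0,0,0,0],
  offset=[
    [0,0,2],
    [0,0,6],
    [0,0,12],
    [1,2,17],
    [2,6,17],
    [3,11,17],
    [4,16,17],
    [5,21,17],
  ],
  twist=[0,0,0,0,-4,-10,-15,-20],
)

```text
clock: 25.55
tcp_pos: [0.512, -0.0558, 0.1743]
orientation: [0.0, -0.695, 0.719, -0.001]
wrist_force: [0.8, 0.3, -0.5]
finger_gap: 0.0188
grip_force: 78.7
```

Call:
jog_arm(
  gripper=[0,0,0,0,0,0,0,0],
  offset=[
    [1,5,0],
    [2,10,0],
    [3,15,0],
    [4,20,0],
    [5,25,0],
    [5.9,30,0],
    [5.9,34.5,0],
    [5.9,34.5,-1],
  ],
  twist=[-1,-2,-4,-6,-6,-6,-6,-6],
)

```text
clock: 26.55
tcp_pos: [0.5709, 0.2912, 0.1643]
orientation: [0.001, -0.659, 0.752, -0.0]
wrist_force: [-1.2, -0.8, -1.3]
finger_gap: 0.0188
grip_force: 78.7
```

Call:
jog_arm(
  gripper=[0,0,0,0,0,0.4,0.4,0.4],
  offset=[
    [0,0,-3],
    [0,0,-8],
    [0,0,-10.5],
    [0,0,-10.5],
    [0,0,-10.5],
    [0,0,-10.5],
    [0,0,-10.5],
    [0,0,-5],
  ],
  twist=[0,0,0,0,0,0,0,0],
)

```text
clock: 27.55
tcp_pos: [0.5676, 0.2866, 0.1101]
orientation: [-0.004, -0.657, 0.754, 0.002]
wrist_force: [-0.3, 0.3, 0.1]
finger_gap: 0.0341
grip_force: 0.0
```

Call:
jog_arm(
  gripper=[0.5,0.5,0.5,0.5,0.5,0.5,0.5,0.5],
  offset=[
    [0,0,5],
    [0,-3,6],
    [0,-8,6],
    [0,-13,6],
    [-1,-18,6],
    [-2,-23,6],
    [-3,-28,6],
    [-3,-33,6],
  ],
  twist=[0,0,-5,-10,-15,-20,-25,-30],
)

```text
clock: 28.55
tcp_pos: [0.5402, -0.0437, 0.1745]
orientation: [0.001, -0.439, 0.899, -0.0]
wrist_force: [0.9, -0.4, -0.1]
finger_gap: 0.0429
grip_force: 0.0
```

Call:
jog_arm(
  gripper=[0.5,0.5,0.5,0.5,0.5,0.5,0.5,0.5],
  offset=[
    [0,-5,0],
    [0,-10,0],
    [0,-15,0],
    [-0.5,-20,0],
    [-1,-25,0],
    [-1.6,-30,0],
    [-1.6,-34,-4],
    [-1.6,-35,-8],
  ],
  twist=[-3,-6,-9,-12,-13.5,-13.5,-13.5,-13.5],
)

```text
clock: 29.55
tcp_pos: [0.525, -0.3961, 0.0937]
orientation: [0.001, -0.33, 0.944, -0.002]
wrist_force: [0.8, 0.2, -0.5]
finger_gap: 0.0425
grip_force: 0.0
```

```bash
python3 - <<'E'
from m import *
c=cam("top");P=cloud(c)
nuts(c,P)
m=(P[...,2]>.012)&(np.hypot(P[...,0]-.56,P[...,1]-.29)<.047)
z=P[...,2]; k=m&(z>.028)&(z<.085);print("chamber nuts px",k.sum(),P[k].min(0),P[k].max(0))
E
```

```text
blob 887 (array([0.5635, 0.3009]), array([90.3, 94.2]), -66.7) rgb [73. 72. 70.] z 0.03 px [145. 224.]
blob 117 (array([ 0.5247, -0.3901]), array([38.7, 22.8]), 41.9) rgb [88. 84. 84.] z 0.022 px [425. 240.]
blob 146 (array([ 0.4333, -0.356 ]), array([21. , 40.3]), -29.2) rgb [90. 85. 87.] z 0.024 px [415. 278.]
blob 164 (array([ 0.3684, -0.2762]), array([41.2, 24.1]), 72.0) rgb [ 21.  51. 108.] z 0.021 px [384. 305.]
chamber nuts px 325 [0.53743271 0.26732575 0.02806538] [0.58511892 0.3108327  0.04823896]
```

Call:
jog_arm(
  gripper=[0.5,0.5,0.5,0.5,0.5,0.5,0.5,0.5],
  offset=[
    [0,0.3,-2],
    [0,0.3,-4],
    [0,0.3,-4],
    [0,0.3,-4],
    [0,0.3,-4],
    [0,0.3,-4],
    [0,0.3,-4],
    [0,0.3,-4],
  ],
  twist=[1,1,1,1,1,1,1,1],
)

```text
clock: 30.6
tcp_pos: [0.5247, -0.3893, 0.0535]
orientation: [0.0, -0.339, 0.941, -0.0]
wrist_force: [0.4, -0.3, -0.8]
finger_gap: 0.0429
grip_force: 0.0
```

Call:
jog_arm(
  gripper=[0.5,0.5,0.5,0.5,0,0,0,0],
  offset=[
    [0,0,-3],
    [0,0,-5],
    [0,0,-5],
    [0,0,-5],
    [0,0,-5],
    [0,0,-5],
    [0,0,-5],
    [0,0,-5],
  ],
  twist=[0,0,0,0,0,0,0,0],
)

```text
clock: 31.6
tcp_pos: [0.5255, -0.39, 0.0051]
orientation: [0.001, -0.339, 0.941, -0.001]
wrist_force: [-1.1, -0.1, 6.1]
finger_gap: 0.0183
grip_force: 78.1
```

Call:
jog_arm(
  gripper=[0,0,0,0,0,0,0,0],
  offset=[
    [0,0,2],
    [0,0,6],
    [0,0,12],
    [0,2,17],
    [0,6,17],
    [0,11,17],
    [0.5,16,17],
    [1,21,17],
  ],
  twist=[0,0,0,0,0,0,0,0],
)

```text
clock: 32.6
tcp_pos: [0.5345, -0.1778, 0.1736]
orientation: [0.0, -0.339, 0.941, -0.0]
wrist_force: [0.6, -0.4, -0.9]
finger_gap: 0.0187
grip_force: 78.3
```

Call:
jog_arm(
  gripper=[0,0,0,0,0,0,0,0],
  offset=[
    [0,5,0],
    [0,10,0],
    [0.5,15,0],
    [1,20,0],
    [1.5,25,0],
    [2,30,0],
    [2.5,35,0],
    [2.5,40,0],
  ],
  twist=[0,0,0,0,0,0,0,0],
)

```text
clock: 33.6
tcp_pos: [0.5598, 0.2224, 0.1735]
orientation: [0.0, -0.339, 0.941, -0.0]
wrist_force: [1.4, -0.0, -0.8]
finger_gap: 0.0192
grip_force: 78.3
```

Call:
jog_arm(
  gripper=[0,0,0,0,0,0,0.4,0.4],
  offset=[
    [0,5,0],
    [0,6.9,0],
    [0,6.9,-4],
    [0,6.9,-10],
    [0,6.9,-10],
    [0,6.9,-10],
    [0,6.9,-10],
    [0,6.9,-10],
  ],
  twist=[0,0,0,0,0,0,0,0],
)

```text
clock: 34.6
tcp_pos: [0.5613, 0.2902, 0.0759]
orientation: [0.002, -0.339, 0.941, 0.0]
wrist_force: [-0.3, -0.3, -0.6]
finger_gap: 0.0342
grip_force: 0.0
```

Call:
jog_arm(
  gripper=[0.5,0.5,0.5,0.5,0.5,0.5,0.5,0.5],
  offset=[
    [0,0,5],
    [0,0,10],
    [0,-5,10],
    [0,-10,10],
    [-2,-15,10],
    [-4,-20,10],
    [-6,-25,10],
    [-8,-30,10],
  ],
  twist=[0,-3,-6,-12,-18,-24,-30,-36],
)

```text
clock: 35.6
tcp_pos: [0.4796, -0.0118, 0.1748]
orientation: [0.001, -0.031, 1.0, -0.0]
wrist_force: [0.8, 0.1, 0.1]
finger_gap: 0.0425
grip_force: 0.0
```

Call:
jog_arm(
  gripper=[0.5,0.5,0.5,0.5,0.5,0.5,0.5,0.5],
  offset=[
    [-1,-5,0],
    [-2,-10,0],
    [-3,-15,0],
    [-4,-20,0],
    [-4.6,-25,0],
    [-4.6,-30,0],
    [-4.6,-34.6,-4],
    [-4.6,-34.6,-8],
  ],
  twist=[-5,-10,-15,-20,-25,-30,-33,-33],
)

```text
clock: 36.6
tcp_pos: [0.4347, -0.3612, 0.0943]
orientation: [0.003, 0.255, 0.967, -0.002]
wrist_force: [-0.2, 0.2, -0.6]
finger_gap: 0.0425
grip_force: 0.0
```

```bash
python3 - <<'E'
from m import *
c=cam("top");P=cloud(c)
nuts(c,P)
z=P[...,2]; k=(np.hypot(P[...,0]-.56,P[...,1]-.29)<.047)&(z>.028)&(z<.085);print("chamber nuts px",k.sum(),P[k].min(0),P[k].max(0))
save(c,"t4.png",(90,160,290,290),4)
E
```

```text
blob 867 (array([0.5635, 0.3006]), array([91. , 93.6]), -68.5) rgb [71. 69. 68.] z 0.03 px [144. 224.]
blob 115 (array([ 0.4328, -0.3547]), array([21.1, 39.3]), -25.0) rgb [68. 64. 65.] z 0.02 px [414. 279.]
blob 164 (array([ 0.3696, -0.2766]), array([41.8, 22.2]), 71.5) rgb [ 20.  50. 106.] z 0.022 px [384. 305.]
chamber nuts px 343 [0.53757237 0.26790321 0.02842871] [0.58511477 0.31075908 0.06402525]
```

View pics/t4.png

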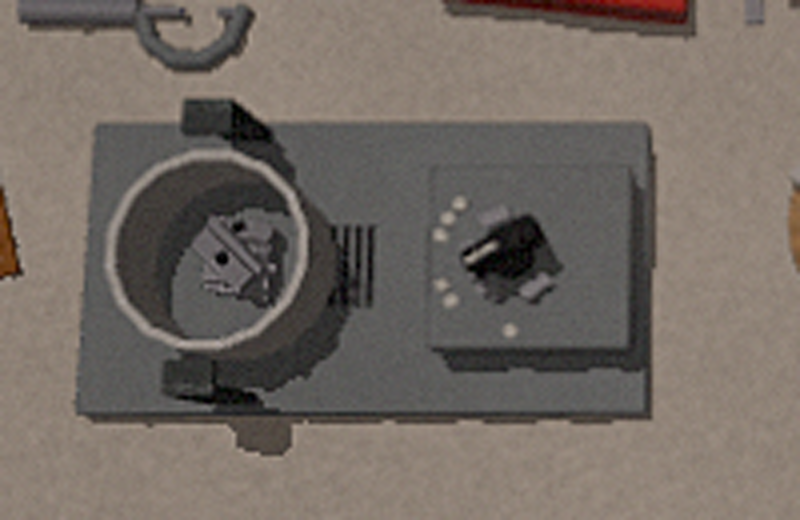

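The chamber at crop (207,252) holds three nuts, piled a little towards -y. The fourth, nut D, is under the gripper.

Call:
jog_arm(
  gripper=[0.5,0.5,0.5,0.5,0.5,0.5,0.5,0.5],
  offset=[
    [0,0,-2],
    [0,0,-4],
    [0,0,-4],
    [0,0,-4],
    [0,0,-4],
    [0,0,-4],
    [0,0,-4],
    [0,0,-4],
  ],
  twist=[0,0,0,0,0,0,0,0],
)

```text
clock: 37.65
tcp_pos: [0.4337, -0.3563, 0.0535]
orientation: [0.0, 0.253, 0.967, 0.0]
wrist_force: [-0.2, -1.0, 0.1]
finger_gap: 0.0426
grip_force: 0.0
```

```bash
python3 - <<'E'
from m import *
s=env.get_state();print(s["tcp_pos"])
c=cam("top");P=cloud(c);z=P[...,2]
print(onplane(c,[[90+207/4,160+252/4]],.09))
d=np.hypot(P[...,0]-.56,P[...,1]-.29)
m=(z>.085)&(z<.095)&(d<.062)&(d>.04);q=P[m][:,:2]
A=np.c_[2*q,np.ones(len(q))];x=np.linalg.lstsq(A,(q**2).sum(1),rcond=None)[0];print("rim",m.sum(),x[:2],np.sqrt(x[2]+x[0]**2+x[1]**2))
E
```

```text
[ 0.43369628 -0.35626328  0.05347439]
[[0.55545073 0.28984633 0.09      ]]
rim 398 [0.5587936  0.29044811] 0.05524299544498617
```

Call:
jog_arm(
  gripper=[0.5,0.5,0.5,0.5,0,0,0,0],
  offset=[
    [0,0,-3],
    [0,0,-5],
    [0,0,-5],
    [0,0,-5],
    [0,0,-5],
    [0,0,-5],
    [0,0,-5],
    [0,0,-5],
  ],
  twist=[0,0,0,0,0,0,0,0],
)

```text
clock: 38.7
tcp_pos: [0.4343, -0.357, 0.0048]
orientation: [0.001, 0.253, 0.967, -0.001]
wrist_force: [-1.5, 1.3, 5.8]
finger_gap: 0.0189
grip_force: 78.3
```

Call:
jog_arm(
  gripper=[0,0,0,0,0,0,0,0],
  offset=[
    [0,0,2],
    [0,0,6],
    [0,0,12],
    [1,2,17],
    [2,6,17],
    [3,11,17],
    [4,16,17],
    [5,21,17],
  ],
  twist=[0,0,0,-5,-10,-15,-20,-25],
)

```text
clock: 39.7
tcp_pos: [0.4838, -0.1448, 0.1738]
orientation: [0.0, 0.458, 0.889, 0.0]
wrist_force: [0.3, -0.5, -1.0]
finger_gap: 0.0187
grip_force: 78.7
```

Call:
jog_arm(
  gripper=[0,0,0,0,0,0,0,0],
  offset=[
    [1,5,0],
    [2,10,0],
    [3,15,0],
    [4,20,0],
    [5,25,0],
    [6,30,0],
    [7,35,0],
    [7.5,40,0],
  ],
  twist=[-5,-10,-15,-20,-25,-30,-35,-35],
)

```text
clock: 40.7
tcp_pos: [0.559, 0.2555, 0.1736]
orientation: [0.0, 0.703, 0.711, 0.0]
wrist_force: [0.4, -0.3, -0.3]
finger_gap: 0.0187
grip_force: 78.7
```

Call:
jog_arm(
  gripper=[0,0,0,0,0,0,0.38,0.38],
  offset=[
    [0,4,0],
    [0,5.6,0],
    [0,5.6,-3],
    [0,5.6,-7],
    [0,5.6,-9.5],
    [0,5.6,-9.5],
    [0,5.6,-9.5],
    [0,5.6,-9.5],
  ],
  twist=[0,0,0,0,0,0,0,0],
)

```text
clock: 41.7
tcp_pos: [0.5601, 0.31, 0.0804]
orientation: [0.001, 0.703, 0.711, 0.002]
wrist_force: [-0.6, 0.5, -0.3]
finger_gap: 0.0325
grip_force: 0.0
```

Call:
jog_arm(
  gripper=[0.38,0.38,0.55,0.55,0.55,0.55,0.55,0.55],
  offset=[
    [0,0,5],
    [0,0,9.5],
    [0,-5,9.5],
    [0,-10,9.5],
    [0,-15,9.5],
    [0,-20,9.5],
    [0.5,-25,9.5],
    [1,-30,9.5],
  ],
  twist=[0,5,15,25,35,45,55,65],
)

```text
clock: 42.7
tcp_pos: [0.5694, 0.0081, 0.1752]
orientation: [0.002, 0.208, 0.978, 0.0]
wrist_force: [0.8, -0.1, 0.4]
finger_gap: 0.0469
grip_force: 0.0
```

```bash
python3 - <<'E'
from m import *
s=env.get_state();print(s["tcp_pos"])
c=cam("top");P=cloud(c);z=P[...,2]
nuts(c,P)
k=(np.hypot(P[...,0]-.559,P[...,1]-.29)<.047)&(z>.028)&(z<.088);print("chamber nuts px",k.sum(),P[k].min(0),P[k].max(0))
m=(z>.04)&(z<.07)&(abs(P[...,1]+.11)<.09)&(abs(P[...,0]-.587)<.09)
print("handle",m.sum(),rect(P,m),np.nanmedian(z[m]))
save(c,"t5.png",(110,190,180,255),8)
E
```

```text
[0.56940628 0.00805451 0.17520415]
blob 777 (array([0.5636, 0.3004]), array([91.1, 93.9]), -66.6) rgb [70. 69. 68.] z 0.03 px [146. 224.]
blob 164 (array([ 0.3695, -0.2764]), array([41.3, 21.9]), 71.7) rgb [ 21.  51. 108.] z 0.021 px [384. 305.]
chamber nuts px 435 [0.53743732 0.26726515 0.02811015] [0.58511507 0.33673509 0.06577782]
handle 185 (array([ 0.5857, -0.1089]), array([59.3, 16.4]), 57.6) 0.05317569570735814
```

View pics/t5.png

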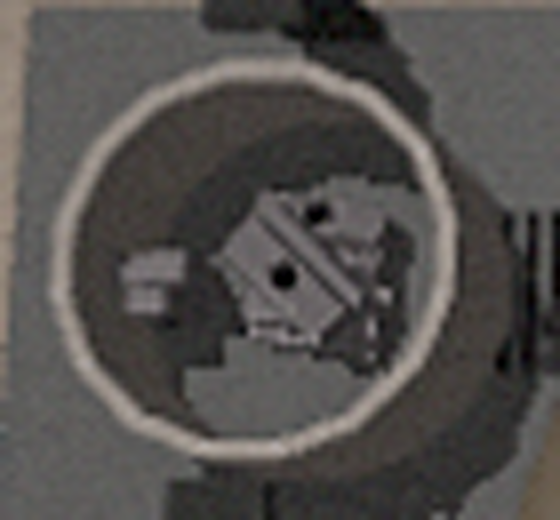

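All four nuts are in the chamber; the last leans against the wall at crop (150,280), below the lid plug. Next I'll fetch the lid.

Call:
jog_arm(
  gripper=[0.6,0.6,0.6,0.6,0.6,0.6,0.6,0.6],
  offset=[
    [0,-4,0],
    [1.6,-8,0],
    [1.6,-11.8,0],
    [1.6,-11.8,0],
    [1.6,-11.8,-3],
    [1.6,-11.8,-7],
    [1.6,-11.8,-9],
    [1.6,-11.8,-9],
  ],
  twist=[10.5,21,31.5,42,52.5,63,73,81.5],
)

```text
clock: 43.75
tcp_pos: [0.5838, -0.1079, 0.0825]
orientation: [-0.001, -0.48, 0.877, 0.001]
wrist_force: [-0.7, -0.5, 1.0]
finger_gap: 0.0514
grip_force: 0.0
```

Call:
jog_arm(
  gripper=[0.6,0.6,0.6,0.6,0.6,0.6,0.6,0.6],
  offset=[
    [0,0,0],
    [0,0,0],
    [0,0,0],
    [0,0,0],
    [0,0,0],
    [0,0,0],
    [0,0,0],
    [0,0,0],
  ],
  twist=[0,0,0,0,0,0,0,0],
)

```text
clock: 44.75
tcp_pos: [0.5847, -0.1082, 0.0833]
orientation: [-0.0, -0.478, 0.878, 0.0]
wrist_force: [-0.0, 0.0, -0.1]
finger_gap: 0.0512
grip_force: 0.0
```

Call:
jog_arm(
  gripper=[0.6,0.6,0.6,0.6,0,0,0,0],
  offset=[
    [0.1,-0.1,-3],
    [0.1,-0.1,-5.7],
    [0.1,-0.1,-5.7],
    [0.1,-0.1,-5.7],
    [0.1,-0.1,-5.7],
    [0.1,-0.1,-5.7],
    [0.1,-0.1,-5.7],
    [0.1,-0.1,-5.7],
  ],
  twist=[0,0,0,0,0,0,0,0],
  squeeze=100,
)

```text
clock: 45.75
tcp_pos: [0.5866, -0.1096, 0.0278]
orientation: [0.001, -0.479, 0.878, -0.001]
wrist_force: [-0.8, -0.7, 6.0]
finger_gap: 0.0142
grip_force: 98.6
```

Call:
jog_arm(
  gripper=[0,0,0,0,0,0,0,0],
  offset=[
    [0,0,2],
    [0,0,6],
    [0,0,11],
    [0,0,17],
    [0,0,17],
    [0,3,17],
    [0,8,17],
    [-0.5,13,17],
  ],
  twist=[0,0,0,0,0,0,0,0],
)

```text
clock: 46.75
tcp_pos: [0.5798, 0.0218, 0.1945]
orientation: [-0.001, -0.478, 0.878, 0.001]
wrist_force: [0.3, 0.5, -3.0]
finger_gap: 0.0142
grip_force: 98.1
```

Call:
jog_arm(
  gripper=[0,0,0,0,0,0,0,0],
  offset=[
    [-0.5,5,0],
    [-0.5,10,0],
    [-1,15,0],
    [-1,20,0],
    [-1.5,24,0],
    [-2.2,26.5,0],
    [-2.2,26.5,0],
    [-2.2,26.5,0],
  ],
  twist=[0,0,0,0,0,0,0,0],
)

```text
clock: 47.75
tcp_pos: [0.5581, 0.2852, 0.1951]
orientation: [-0.001, -0.479, 0.878, -0.0]
wrist_force: [-0.6, -0.4, -3.3]
finger_gap: 0.0141
grip_force: 98.1
```

Call:
jog_arm(
  gripper=[0,0,0,0,0,0,0,0],
  offset=[
    [0,0.45,0],
    [0,0.45,0],
    [0,0.45,-2],
    [0,0.45,-4],
    [0,0.45,-6],
    [0,0.45,-7.2],
    [0,0.45,-7.2],
    [0,0.45,-7.2],
  ],
  twist=[0,0,0,0,0,0,0,0],
)

```text
clock: 48.75
tcp_pos: [0.5593, 0.2903, 0.1253]
orientation: [0.001, -0.478, 0.878, -0.0]
wrist_force: [0.2, -0.2, -1.9]
finger_gap: 0.0146
grip_force: 98.1
```

Call:
jog_arm(
  gripper=[0,0,0,0,0,0,0,0],
  offset=[
    [0,0,-0.4],
    [0,0,-0.8],
    [0,0,-1.2],
    [0,0,-1.5],
    [0,0,-1.7],
    [0,0,-1.7],
    [0,0,-1.7],
    [0,0,-1.7],
  ],
  twist=[0,0,0,0,0,0,0,0],
)

```text
clock: 49.75
tcp_pos: [0.5588, 0.2903, 0.1075]
orientation: [0.0, -0.478, 0.878, 0.0]
wrist_force: [0.1, -0.9, -2.9]
finger_gap: 0.0141
grip_force: 98.1
```

Call:
jog_arm(
  gripper=[0,0,0,0,0,0,0,0],
  offset=[
    [0,0,-0.2],
    [0,0,-0.2],
    [0,0,-0.2],
    [0,0,-0.2],
    [0,0,-0.2],
    [0,0,-0.2],
    [0,0,-0.2],
    [0,0,-0.2],
  ],
  twist=[0,0,-8,-16,-24,-32,-40,-48],
)

```text
clock: 50.75
tcp_pos: [0.5598, 0.2905, 0.1068]
orientation: [0.002, -0.078, 0.997, 0.0]
wrist_force: [1.3, -0.7, 4.3]
finger_gap: 0.0142
grip_force: 99.0
```

Call:
jog_arm(
  gripper=[0,0,0,0,0,0,0,0],
  offset=[
    [0,0,0],
    [0,0,0],
    [0,0,0],
    [0,0,0],
    [0,0,0],
    [0,0,0],
    [0,0,0],
    [0,0,0],
  ],
  twist=[-3,-6,-7,-8,-8,-8,-8,-8],
)

```text
clock: 51.75
tcp_pos: [0.5598, 0.2905, 0.1068]
orientation: [0.001, -0.011, 1.0, 0.0]
wrist_force: [0.5, 0.1, 6.3]
finger_gap: 0.0144
grip_force: 99.4
```

```bash
python3 - <<'E'
from m import *
s=env.get_state();print(s["tcp_pos"],s["orientation"],s["wrist_force"],s["ft_torque"])
c=cam("side"); save(c,"s6.png",(150,120,300,230),5)
E
```

```text
[0.55977602 0.29053576 0.10680568] [ 1.45218434e-03 -1.05548362e-02  9.99943165e-01  3.91646904e-04] [0.45125541 0.06311495 6.34151681] [-0.26061751  0.12689405  0.15247875]
```

View pics/s6.png

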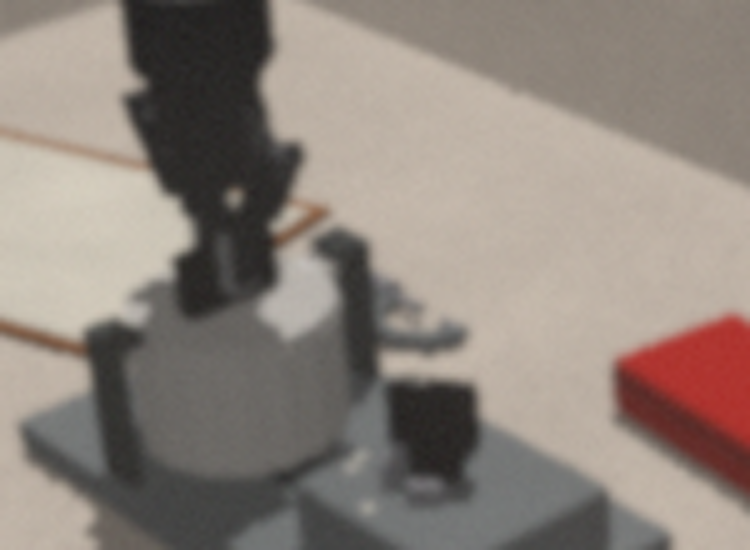

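The lid sits level on the drum at crop (230,350), with its ears by the claws. I'll give it a final small turn against the stops.

Call:
jog_arm(
  gripper=[0,0,0,0,0,0,0,0],
  offset=[
    [0,0,0],
    [0,0,0],
    [0,0,0],
    [0,0,0],
    [0,0,0],
    [0,0,0],
    [0,0,0],
    [0,0,0],
  ],
  twist=[-1,-2,-3,-3,-3,-3,-3,-3],
)

```text
clock: 52.8
tcp_pos: [0.5596, 0.2902, 0.1068]
orientation: [0.001, 0.015, 1.0, -0.0]
wrist_force: [0.6, -2.2, 6.7]
finger_gap: 0.0145
grip_force: 100.2
```

```bash
python3 - <<'E'
from m import *
s=env.get_state();print(s["tcp_pos"],s["orientation"],s["wrist_force"],s["ft_torque"])
E
```

```text
[0.55963438 0.29015637 0.10680884] [ 1.38650642e-03  1.46990007e-02  9.99891001e-01 -5.70128706e-05] [ 0.64024064 -2.15288958  6.67916047] [-0.52675798  0.09072072  1.04891344]
```

Call:
jog_arm(
  gripper=[0,0,0.6,0.6,0.6,0.6,0.6,0.6],
  offset=[
    [0,0,0],
    [0,0,0],
    [0,0,0],
    [0,0,0],
    [0,0,0.5],
    [0,0,5],
    [0,0,9],
    [0,0,9],
  ],
  twist=[1.5,1.5,1.5,1.5,1.5,1.5,1.5,1.5],
)

```text
clock: 53.8
tcp_pos: [0.5608, 0.2912, 0.1997]
orientation: [0.004, 0.003, 1.0, 0.001]
wrist_force: [-0.8, 0.0, -0.6]
finger_gap: 0.0512
grip_force: 0.0
```

Call:
jog_arm(
  gripper=[0.6,0.6,0.6,0.6,0.6,0.6,0.6,0.6],
  offset=[
    [0,-3,0],
    [0,-7,0],
    [0,-11,0],
    [0,-15,0],
    [0,-16.8,0],
    [0,-16.8,0],
    [0,-16.8,0],
    [0,-16.8,0],
  ],
  twist=[-9,-18,-27,-36,-45,-54,-59,-59],
)

```text
clock: 54.8
tcp_pos: [0.5582, 0.1221, 0.1945]
orientation: [-0.001, 0.495, 0.869, -0.0]
wrist_force: [0.4, -0.4, 0.2]
finger_gap: 0.0512
grip_force: 0.0
```

```bash
python3 - <<'E'
from m import *
s=env.get_state();print(s["tcp_pos"])
c=cam("top");P=cloud(c);z=P[...,2]; R=np.hypot(P[...,0]-.559,P[...,1]-.29)
m=(z>.12)&(z<.14)&(R<.05);print("handle",m.sum(),rect(P,m),np.nanmedian(z[m]))
m=(z>.09)&(z<.104)&(R<.06);print("flange",m.sum(),rect(P,m),np.nanmedian(z[m]))
q=P[m];print(np.linalg.lstsq(np.c_[q[:,:2],np.ones(len(q))],q[:,2],rcond=None)[0])
save(c,"t7.png",(100,175,265,275),4.8)
E
```

```text
[0.5581813  0.12213844 0.19450925]
handle 0 (array([0., 0.]), array([0., 0.]), 0.0) nan
flange 0 (array([0., 0.]), array([0., 0.]), 0.0) nan
[0. 0. 0.]
  return np.nanmean(a, axis, out=out, keepdims=keepdims)
```

View pics/t7.png

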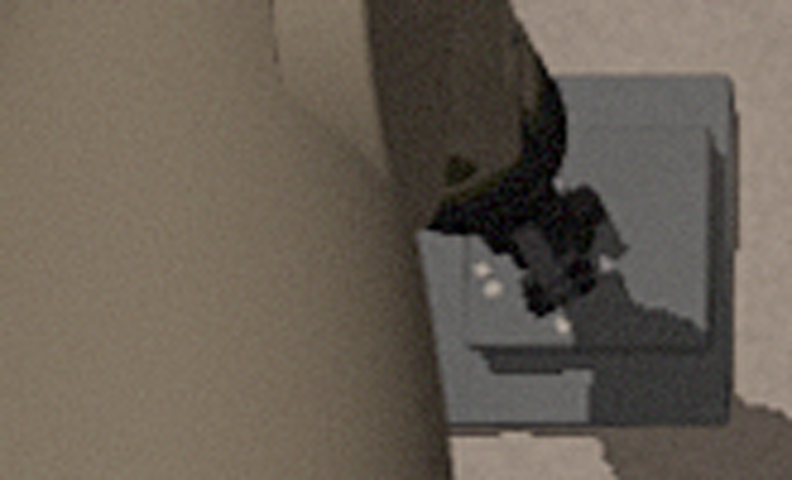

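The arm hides the drum from the top camera, so I'll use side-camera depth instead.

```bash
python3 - <<'E'
from m import *
c=cam("side");P=cloud(c);z=P[...,2]; R=np.hypot(P[...,0]-.559,P[...,1]-.29)
m=(z>.115)&(z<.14)&(R<.05);print("handle",m.sum(),rect(P,m),np.nanmax(z[m]))
m=(z>.09)&(z<.104)&(R<.055);q=P[m];print("flange",m.sum(),np.median(z[m]),np.linalg.lstsq(np.c_[q[:,:2],np.ones(len(q))],q[:,2],rcond=None)[0])
E
```

```text
handle 179 (array([0.5556, 0.2864]), array([21.3, 60.5]), -8.9) 0.13562803269302592
flange 459 0.09693540162182102 [0.0024527  0.01370697 0.09188817]
```

```bash
python3 - <<'E'
from m import *
c=cam("side");P=cloud(c);z=P[...,2]; R=np.hypot(P[...,0]-.559,P[...,1]-.29)
for a in(.115,.122,.127,.130):
    m=(z>a)&(z<.139)&(R<.05);q=P[m][:,:2];q=q-q.mean(0);v=np.linalg.svd(q,full_matrices=0)[2][0];print(a,m.sum(),rect(P,m),np.degrees(np.arctan(v[1]/v[0])))
save(c,"s8.png",(150,140,300,250),5)
E
```

```text
0.115 173 (array([0.5568, 0.2872]), array([21.4, 61.6]), -3.1) -1.5360958576154786
0.122 127 (array([0.5579, 0.288 ]), array([19.7, 59.5]), -3.1) -0.8681766404278292
0.127 91 (array([0.5581, 0.288 ]), array([19.7, 59. ]), -3.1) -0.8051129432504494
0.13 70 (array([0.5586, 0.2883]), array([18.9, 58.1]), -3.8) -0.24119063725057194
```

View pics/s8.png

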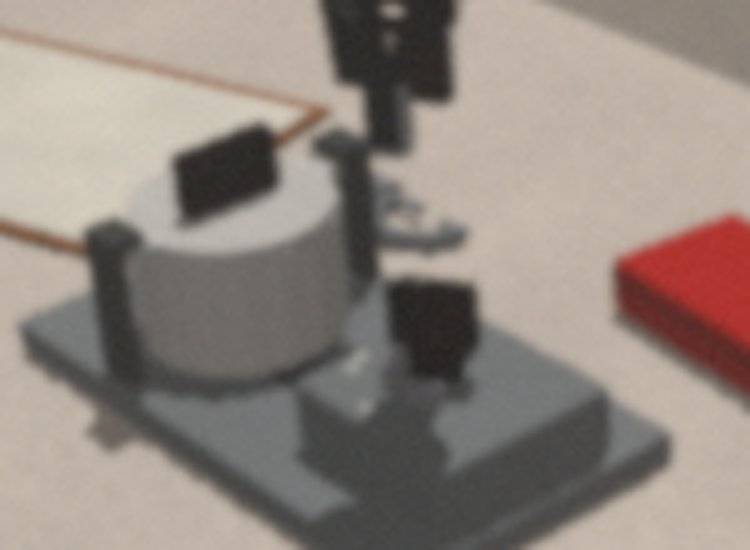

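The lid is home, its handle at crop (225,170) lying along machine x. Now the knob.

Call:
jog_arm(
  gripper=[0.6,0.6,0.6,0.6,0.6,0,0,0],
  offset=[
    [0.1,-0.1,-4],
    [0.1,-0.1,-8],
    [0.1,-0.1,-10.9],
    [0.1,-0.1,-10.9],
    [0.1,-0.1,-10.9],
    [0.1,-0.1,-10.9],
    [0.1,-0.1,-10.9],
    [0.1,-0.1,-10.9],
  ],
  twist=[0,0,0,0,0,0,0,0],
  squeeze=60,
)

```text
clock: 55.95
tcp_pos: [0.56, 0.121, 0.0878]
orientation: [0.001, 0.495, 0.869, 0.0]
wrist_force: [-2.6, -1.1, 5.0]
finger_gap: 0.013
grip_force: 60.0
```

Call:
jog_arm(
  gripper=[0,0,0,0,0,0,0,0],
  offset=[
    [0,0,0.0],
    [0,0,0.3],
    [0,0,0.6],
    [0,0,1.0],
    [0,0,1.2],
    [0,0,1.2],
    [0,0,1.2],
    [0,0,1.2],
  ],
  twist=[0,0,0,0,0,0,0,0],
)

```text
clock: 56.95
tcp_pos: [0.5598, 0.1211, 0.0983]
orientation: [0.0, 0.495, 0.869, -0.0]
wrist_force: [3.8, -2.5, -7.9]
finger_gap: 0.013
grip_force: 58.5
```

Pulled, with about 8 N on the spring. I'll turn it 60° clockwise and lower it.

Call:
jog_arm(
  gripper=[0,0,0,0,0,0,0,0],
  offset=[
    [0,0,0],
    [0,0,0],
    [0,0,0],
    [0,0,0],
    [0,0,0],
    [0,0,0],
    [0,0,0],
    [0,0,0],
  ],
  twist=[-8,-17,-26,-35,-44,-53,-60,-60],
)

```text
clock: 57.95
tcp_pos: [0.5606, 0.1209, 0.0986]
orientation: [0.001, 0.863, 0.505, 0.001]
wrist_force: [5.5, -2.9, -8.6]
finger_gap: 0.0128
grip_force: 58.5
```

Call:
jog_arm(
  gripper=[0,0,0,0,0,0,0,0],
  offset=[
    [0,0,-0.3],
    [0,0,-0.6],
    [0,0,-0.9],
    [0,0,-1.2],
    [0,0,-1.2],
    [0,0,-1.2],
    [0,0,-1.2],
    [0,0,-1.2],
  ],
  twist=[0,0,0,0,0,0,0,0],
)

```text
clock: 58.95
tcp_pos: [0.5607, 0.121, 0.0878]
orientation: [0.001, 0.863, 0.505, 0.001]
wrist_force: [2.1, -3.6, 7.0]
finger_gap: 0.0129
grip_force: 60.4
```

Call:
jog_arm(
  gripper=[0.6,0.6,0.6,0.6,0.6,0.6,0.6,0.6],
  offset=[
    [0,0,0],
    [0,0,0],
    [0,0,0.5],
    [0,0,4],
    [0,0,8],
    [0,-4,12],
    [0,-9,12],
    [0,-14,12],
  ],
  twist=[0,0,0,0,0,0,0,0],
)

```text
clock: 59.95
tcp_pos: [0.5599, -0.0196, 0.2075]
orientation: [0.0, 0.863, 0.506, 0.001]
wrist_force: [0.0, -0.1, -0.1]
finger_gap: 0.0512
grip_force: 0.0
```

Call:
jog_arm(
  gripper=[0.6,0.6,0.6,0.6,0.6,0.6,0.6,0.6],
  offset=[
    [-1,-5,0],
    [-2,-10,0],
    [-4,-15,0],
    [-6,-20,0],
    [-6,-20,0],
    [-6,-20,0],
    [-6,-20,0],
    [-6,-20,0],
  ],
  twist=[0,0,0,0,0,0,0,0],
)

```text
clock: 60.95
tcp_pos: [0.5001, -0.2175, 0.2064]
orientation: [-0.0, 0.863, 0.506, 0.0]
wrist_force: [0.2, -0.1, -0.2]
finger_gap: 0.0511
grip_force: 0.0
```

```bash
python3 - <<'E'
from m import *
c=cam("top");P=cloud(c);z=P[...,2]; R=np.hypot(P[...,0]-.559,P[...,1]-.29)
m=(z>.12)&(z<.14)&(R<.05);print("handle",m.sum(),rect(P,m),np.nanmedian(z[m]))
m=(z>.09)&(z<.104)&(R<.055);print("flange",np.nanmedian(z[m]))
m=(z>.098)&(z<.135)&(np.hypot(P[...,1]-.121,P[...,0]-.56)<.045)
print("knob",m.sum(),rect(P,m),np.nanmedian(z[m]))
nuts(c,P);s=env.get_state();print(s["clock"],s["wrist_force"])
save(c,"t9.png",(100,175,265,275),4.8)
E
```

```text
handle 246 (array([0.5573, 0.2913]), array([59.6, 17.5]), 0.2) 0.13245738403362572
flange 0.09742727090494296
knob 141 (array([0.5597, 0.1217]), array([46.3, 14.2]), 60.6) 0.11361717489586409
61.0 [ 1.0085537  -0.75045188  0.11426004]
```

View pics/t9.png

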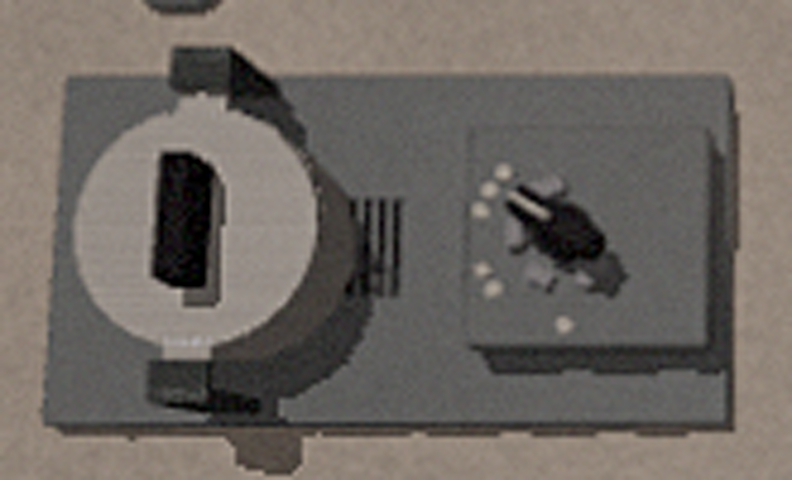

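The pointer at (520,205) is on the three dots with the knob seated, and the lid is home under both claws. I'm handing in.

```bash
python3 -c "
from workcell import env
print(env.hand_in())"
```

```text
the job is handed in; nothing more can be done
None
```

The job is handed in, with no verdict returned: all four nuts are in the chamber, the lid is home under both claws, and the selector is seated in the three-dot notch; it took about 61 s of the 210 s.

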